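# Fit the drill guide to the headstock jig

### The job

The headstock in the drilling jig still needs one row of three tuner holes: slide the drill guide with three bushes onto the jig's rail from the round-nosed end, its bushed arm over the headstock, until it clicks home against the end stop. Then swing the toggle lever over its high point until it snaps closed, so that the guide is clamped. Leave the one-bush guide where it is.

Things in the scene. Friction and masses are not known exactly. Their poses are not given: they have to be found in the camera images.
- jig: Drilling jig fixed to the bench. Light wooden base board 15 mm thick, x -140 to +130, y -113 to +111 mm. Origin on the bench under the rail's centre line. x: along the rail, the way a guide is pushed on (roughly to the robot's left); y: from rail to toggle lever (roughly to the robot). Beyond the rail nose (x under -20 mm) the board is bare for setting a guide down.
- rail_nose (a point): Tip of the T-rail's round nose, at the board's top (15 mm above the bench); axes as the jig's. Aluminium rail: head 26 mm wide, 8 to 16 mm above the board, on a 14 mm web, 118 mm long to the end stop (26 mm high). A guide set down before the rail must have its origin at least 50 mm before this point, in line with the rail.
- jig_home (a point): On the rail's centre line at the board's top, 70 mm past rail_nose; axes as the jig's. A guide that is home has its origin here and its axes parallel to the jig's. Beside this point an upright spring roller stands 4.5 mm out of each flank of the rail head.
- headstock (a point): Middle of the dark wood guitar headstock's top face, 14 mm above the board. It lies face up on the jig's -y side, 118 x 70 mm, from 6 mm before the jig's origin on, 34 to 104 mm from the rail's centre line; neck beyond it. A guide's arm passes 4 mm above it.
- guide_three: Loose drill guide, 0.5 kg, THREE steel bushes in a row on its arm. Steel shoe 96 (x) x 50 (y) x 28 mm high, a T-slot along x in its underside (29 mm wide, 17.5 high; play to the rail 1.5 mm each side and above). Origin: centre of the shoe's underside, which slides on the board. Aluminium arm to y = -76 mm, 18 to 27 mm up, bushes to 34 mm. Starts upright, axes within 0.4 rad of the jig's.
- three_grip (a point): Middle of guide_three's aluminium grip bar, 48 mm above its origin. Bar 60 mm (x) by 22 mm (y), 28 to 63 mm above the underside: pinch it across y. Pushing along the rail takes about 12 N where the guide's front reaches the rollers (origin 48 mm short of home), then about 5 N; in the last 7 mm the rollers drop into notches, draw it in and hold it, and it meets the end stop.
- guide_one: Loose drill guide of the same make and size with only ONE bush, in the middle of its arm; origin and axes as guide_three. Not wanted for this job. The two guides may have swapped places.
- toggle (a joint): Angle of the toggle lever about its upright pivot, anticlockwise from above as it closes (rad). 0: open, lever along the jig's +y; 1.75: closed on its stop, lever nearly along the jig's -x. High point (dead centre) at 1.3: beyond it the lever snaps closed by itself; well short of it, it springs slowly back. Needs up to about 8 N at the grip. Starts at 0 to 0.1.
- toggle_grip (a point): Middle of the lever's black plastic grip (round bar 18 mm thick, sloping up and outwards), 64 mm from the pivot's axis, 60 mm above the bench; it spans 42 to 80 mm from the axis and 46 to 72 mm above the bench. Turns with the lever: push its side with closed fingertips, or pinch it.
- toggle_pivot (a point): On the lever's upright pivot axis, 60 mm above the bench like toggle_grip; 90 mm from the rail's centre line on the jig's +y side, abreast of jig_home. Fixed to the jig, axes as the jig's. Between it and the rail stands a 22 mm high block, 42 to 54 mm from the rail's centre line.
- clamp_pad: Rubber-faced clamp pad, 24 x 18 mm, facing the rail abreast of jig_home, 12 mm above the board, on a steel rod pushed by the toggle. About 3 mm clear of a guide that is home while the lever is open; the closing lever drives it against the shoe's side.

How it is judged:
By the outcome, as a careful person would: the job done as asked, in the order asked, and still so for the second after the job is handed in, with the robot touching nothing.
It also fails if it takes over 61 s, if anything falls off the work surface, if the arm or the gripper's body presses on something with over 40 N, if the wrist force passes 120 N, or if a joint passes its speed limit or range.

### The arm

A 6-joint arm with a two-finger parallel gripper is mounted at the origin on a cart in front of the work surface, level with it; the furniture and walls round the work are solid. World frame = base frame: x ahead of the robot, y to its left, z up, the work surface at z = 0. Lengths are in m, angles in rad, forces in N, time in s.
With the tool pointing down it reaches from about 0.375 to 0.9 m from the base axis. Payload 3.1 kg.
Tool frame: the origin (TCP) lies on the centre line of the jaws, within the pads' length; the fingertips stand 22 mm ahead of it and the grasp point (between the pads) lies 3 mm ahead of it; z points along the fingers, y is the line along which they close (so a half turn about z gives the same grasp; the last joint's range is limited). The gripper opens to 85 mm and grips with 20 to 120 N. Pads are 22 mm wide; open, the fingers measure 114 mm over their backs; the gripper's body (76 mm by 85 mm) begins 54 mm behind the grasp point. The pads swing forward as they close: fully open they stand 13 mm farther back than shut.
Start: joints at [1.119, 0.527, 1.433, -0, 1.181, -0.178], TCP at [0.168, 0.602, 0.253] pointing down, gripper open.
Joint ranges: [-3.08, 3.08], [-0.75, 2.2], [0.22, 2.44], [-1.43, 4.57], [0, 2.65], [-2.85, 2.85]. Speed limits (rad/s): [2.79, 2.79, 3.14, 3.14, 3.14, 3.14].

### API

Orientations are given as a unit quaternion [x, y, z, w].
In Python, from station import manip, viewer gives the robot as it stands (manip), with the cameras (viewer).
- The arm moves only by the tool drive_effector, called after "Request:" as name(argument=value, ...) on one line, values as JSON. Schema: {"type":"object","properties":{"plan":{"type":"array","items":{"type":"array","prefixItems":[{"type":"array","items":{"type":"number"},"minItems":3,"maxItems":3},{"type":"number"},{"type":"number"}],"minItems":3,"maxItems":3},"minItems":1,"maxItems":20},"force":{"type":"number"},"only":{"type":"string"},"quiet":{"type":"boolean"},"lines":{"type":"string"}},"required":["plan"],"additionalProperties":false}. plan is a list of rows, 1 to 20 of them, each written [[dx, dy, dz], turn, opening]: dx, dy, dz in parts of the range, where 1.0 means 0.6 m, then a turn about the tool's z in parts of the range, where 1.0 means pi rad, then the opening from 0.0 (shut) to 1.0 (fully open); each row is the pose to reach, as a shift and turn from the pose commanded when the call began, along the tool's axes at that moment; what a row does not reach only later rows make up. A row lasts 1/10 s, in which the tool goes at most 0.05 m and 0.15 rad, less where a joint would pass 70% of its speed; a pose out of reach is approached as far as the arm can. The fingers move at their own pace and stop on an object; force is the grip in N (left out, the last holds). Time passes only in rows, so rows that do not move let the fingers close. The tool returns the time, the measured TCP pose, the force, the opening and the grip force at its end. only (a regular expression) keeps the lines of the reply that match it, lines (a string "A,B") keeps lines A to B, and quiet returns only ok. Shift and turn numbers lie between -1 and 1, and a call with a number outside is refused. Input that does not fit is refused with a message, and nothing moves.
- manip.sense(): the state, without advancing time (a new reading comes with each control period).
- viewer.snapshot(name): name is "scene" or "top"; returns a dict with "pixels" (420x560x3 uint8, red, green, blue), "range_z" (420x560 float32, m along the optical axis (not along the pixel's ray), 0 where there is no reading), "fov_y" (degrees; the focal length in pixels is half the picture's height over the tangent of half this angle, whatever the lens; pixels are square), "cx", "cy" (the principal point, pixels), "k1" (the pictures are not rectified: a ray, as slopes to the right and down, at radius r is drawn at 1 + k1 r^2 times it, then the intrinsics apply), "R" (3x3) and "t" (3): a world point X has camera coordinates R X + t. Camera axes: x right, y down, z forward; pixel columns grow to the right and rows downward; lengths in m; the calibration is good to about 2 mm. A picture is of the moment at which its call begins.
- manip.sign_off(): hands the job in; it is judged then, once.
The state is a dict: "t": time; "q": joint angles; "qd": joint speeds; "tau": joint torques, N m; "tcp_pos": TCP position; "tool_rot": TCP orientation; "force": force on the tool from outside, world axes, zero at the start; "ft_torque": the same for the moment, N m; "finger_gap": opening from 0.0 (shut) to 1.0 (fully open); "gripper_force": force on a finger pad.
Only numpy, scipy, OpenCV 4.12 (cv2) and the standard library are available. Lean on these libraries where they do the work, as an engineer would, in place of code of your own. Each camera call takes 0.05 s, during which the arm holds its last target. There are 200 camera calls.

## Working session

There is one attempt and no reset: what is moved stays moved. The work goes in short steps, Python scripts to look and compute and a tool call to move; the robot and the scene stay as the last step left them, time stands still between calls to the robot, and variables do not carry over. Pictures are saved under pics/ and viewed, at most 10 in all, crops included, and the job is handed in when it is done.

```bash
ls; mkdir -p pics
```

Create h.py:
```python
import numpy as np, cv2
from station import manip, viewer
def snap(n):
    s=viewer.snapshot(n); np.savez('/tmp/%s.npz'%n,**s); return s
def K(s):
    f=210/np.tan(np.radians(s['fov_y'])/2); return f
def ray(s,u,v):
    f=K(s); d=np.array([(u-s['cx'])/f,(v-s['cy'])/f]); p=d.copy()
    for _ in range(30): p=d/(1+s['k1']*(p@p))
    R=np.array(s['R']); t=np.array(s['t'])
    return -R.T@t, R.T@np.array([p[0],p[1],1.])
def onz(s,u,v,z):
    c,d=ray(s,u,v); return c+d*(z-c[2])/d[2]
def atd(s,u,v,r=None):
    c,d=ray(s,u,v); return c+d*(s['range_z'][int(round(v)),int(round(u))] if r is None else r)
def cloud(s):
    f=K(s); v,u=np.mgrid[0:420,0:560]; d=np.stack([(u-s['cx'])/f,(v-s['cy'])/f],-1); p=d.copy()
    for _ in range(30): p=d/(1+s['k1']*(p**2).sum(-1,keepdims=True))
    P=np.concatenate([p,np.ones(p.shape[:2]+(1,))],-1)*s['range_z'][...,None]
    return (P-np.array(s['t']))@np.array(s['R'])
```

Run:
```python
from h import *
for n in('scene','top'):
    s=snap(n); cv2.imwrite('pics/%s0.png'%n,s['pixels'][...,::-1])
    R=np.array(s['R']);print(n,s['fov_y'],s['k1'],-R.T@np.array(s['t']),R[2])
print(manip.sense())
```

```text
pics
station.py
scene 52.80822292276437 -0.04906518989533602 [ 0.13020283 -0.70331424  0.91759442] [ 0.36954159  0.58140377 -0.72485079]
top 54.66680281204192 -0.10028767987651488 [ 0.3449818  -0.02767139  1.00991717] [ 0.21955189 -0.02166516 -0.97536024]
{'t': 0.1, 'q': array([ 1.11949213e+00,  5.28367648e-01,  1.43376964e+00, -2.85325448e-06,
        1.18138769e+00, -1.78489480e-01]), 'qd': array([ 0.00018912, -0.00178147, -0.00333337, -0.00045015,  0.00026158,
        0.00340936]), 'tau': array([-1.06252321e-04, -4.43303418e+01, -1.78587073e+01, -2.04371781e-04,
        3.87924301e-03, -7.28279645e-06]), 'tcp_pos': array([0.16810443, 0.60135098, 0.25243628]), 'tool_rot': array([ 1.35984131e-01,  9.90710544e-01, -9.19064103e-04, -2.97984129e-04]), 'force': array([ 0.13345804,  0.30998112, -0.59822434]), 'ft_torque': array([ 0.09056164, -0.02398603, -0.01114172]), 'gripper_force': 0.0, 'finger_gap': 1.003407991059812}
```

View pics/scene0.png

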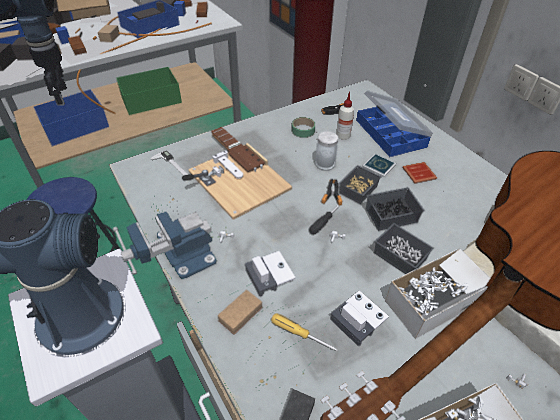

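View pics/top0.png

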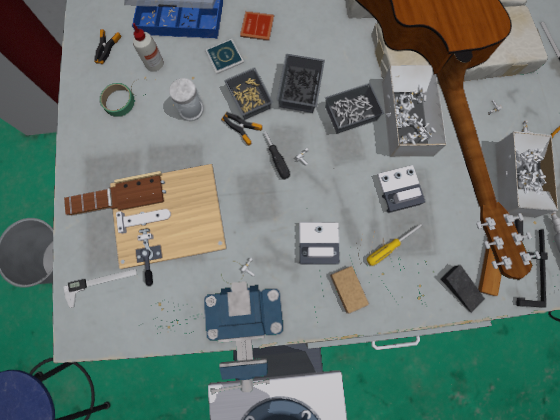

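The scene view shows the jig at about (240,180), the one-bush guide at (270,270) and the three-bush guide at (360,315). In the top view the jig is at (170,215), with its rail nose near (172,216) and the lever at (149,272). The three-bush guide is at (402,190) and the one-bush guide at (319,242). I'll zoom in next.

Run:
```python
from h import *
T=dict(np.load('/tmp/top.npz'));S=dict(np.load('/tmp/scene.npz'))
a=cv2.resize(T['pixels'][155:295,60:235],None,fx=4,fy=4,interpolation=2)
b=cv2.resize(T['pixels'][155:220,365:435],None,fx=4,fy=4,interpolation=2)
c=cv2.resize(S['pixels'][120:225,140:300],None,fx=4,fy=4,interpolation=2)
d=cv2.resize(S['pixels'][280:350,320:400],None,fx=4,fy=4,interpolation=2)
cv2.imwrite('pics/a.png',a[...,::-1])
m=np.zeros((560,800,3),np.uint8); m[:420,:640]=c; m[:0]=0
cv2.imwrite('pics/c.png',c[...,::-1])
m=np.zeros((280,620,3),np.uint8); m[:260,:280]=b; m[:,300:620]=d
cv2.imwrite('pics/bd.png',m[...,::-1])
# heights by depth
for n,s,pts in(('T',T,[(250,200),(200,190),(165,215),(402,193),(402,201),(149,272),(402,175),(319,253),(140,190)]),('S',S,[(240,200),(355,325),(268,268)])):
    for p in pts: print(n,p,atd(s,*p).round(4))
```

```text
T (250, 200) [ 5.855e-01  2.050e-02 -5.000e-04]
T (200, 190) [0.6196 0.1438 0.0169]
T (165, 215) [0.5609 0.2322 0.0294]
T (402, 193) [ 0.5523 -0.3504  0.0627]
T (402, 201) [ 0.5368 -0.3543  0.0414]
T (149, 272) [0.4219 0.2673 0.0607]
T (402, 175) [ 0.6076 -0.3715  0.024 ]
T (319, 253) [ 0.4283 -0.1318  0.0659]
T (140, 190) [0.6317 0.2943 0.0278]
S (240, 200) [0.5213 0.1409 0.0106]
S (355, 325) [ 0.5436 -0.3862  0.038 ]
S (268, 268) [ 0.4588 -0.1337  0.0256]
```

View pics/a.png

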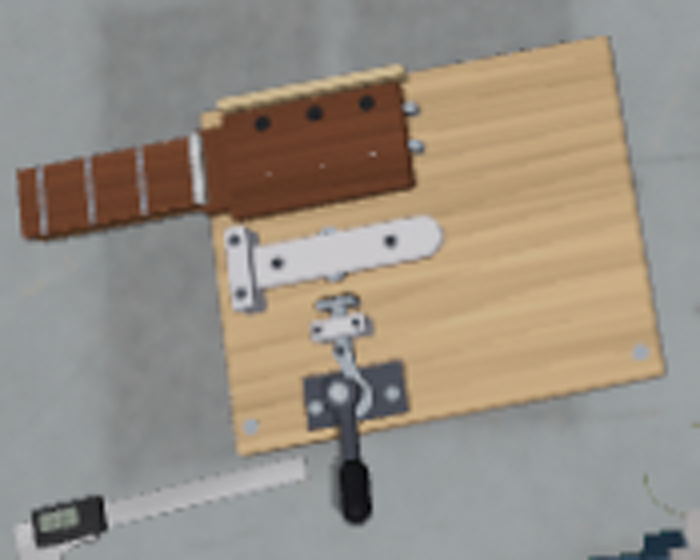

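View pics/bd.png

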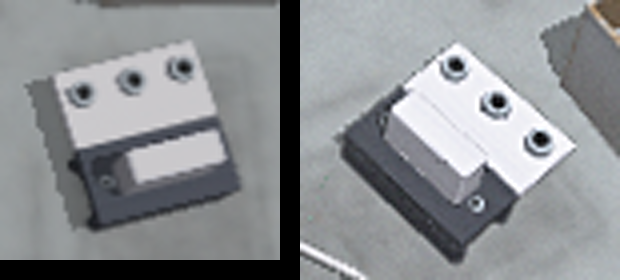

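View pics/c.png

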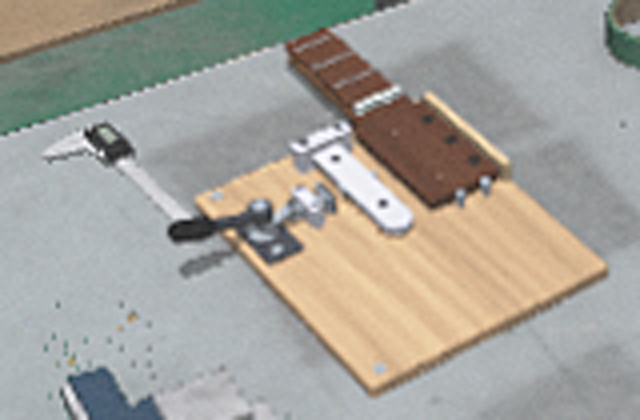

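The crops show these features:
- **Rail:** in the top view it runs from the end stop at crop (243,268) to the nose tip at (441,232).
- **Board corners:** (608,37), (665,375) and (238,455) in the same crop.
- **Lever:** pivot at (340,393), grip from (350,460) to (356,520).
- **Three-bush guide:** confirmed, with its bushes on the far side (−y) and the bar top at about (180,155) in its crop.

Now I'll measure these in both views.

Create m.py:
```python
from h import *
def proj(s,X):
    c=np.array(s['R'])@X+np.array(s['t']); p=c[:2]/c[2]; p=p*(1+s['k1']*(p@p)); return p*K(s)+[s['cx'],s['cy']]
def rect(s,mask,z):
    mask=cv2.morphologyEx(mask.astype(np.uint8),cv2.MORPH_OPEN,np.ones((2,2)))
    cs,_=cv2.findContours(mask,cv2.RETR_EXTERNAL,cv2.CHAIN_APPROX_NONE)
    c=max(cs,key=cv2.contourArea)[:,0]
    P=np.array([onz(s,*p,z)[:2] for p in c])
    (cx,cy),(w,h),a=cv2.minAreaRect((P*1000).astype(np.float32))
    if w<h: w,h,a=h,w,a+90
    return np.round([cx,cy,w,h,(a+90)%180-90],1),P
def top_of(s,C,xy,r,zlo,zhi,bright,z):
    hsv=cv2.cvtColor(s['pixels'],cv2.COLOR_RGB2HSV)
    near=np.hypot(C[...,0]-xy[0],C[...,1]-xy[1])<r
    return rect(s,near&(C[...,2]>zlo)&(C[...,2]<zhi)&(hsv[...,2]>bright)&(hsv[...,1]<60),z)
```

Run:
```python
from m import *
for n in('top','scene'):
    s=dict(np.load('/tmp/%s.npz'%n)); C=cloud(s)
    print(n)
    for nm,xy,r,zl,zh,z in(('bar3',(.552,-.352),.07,.053,.075,.063),('bar1',(.428,-.132),.06,.053,.075,.063),('rail',(.555,.245),.08,.024,.038,.031)):
        q,P=top_of(s,C,xy,r,zl,zh,150,z); print(nm,q, 'medz',np.median(C[...,2][(np.hypot(C[...,0]-q[0]/1e3,C[...,1]-q[1]/1e3)<.008)]).round(4))
    hsv=cv2.cvtColor(s['pixels'],cv2.COLOR_RGB2HSV)
    near=np.hypot(C[...,0]-.54,C[...,1]-.2)<.22
    wood=near&(hsv[...,0]>8)&(hsv[...,0]<28)&(hsv[...,1]>50)&(hsv[...,2]>130)&(C[...,2]>.005)&(C[...,2]<.024)
    q,P=rect(s,wood,.015); print('wood hull',q)
    g=near&(hsv[...,2]<60)&(C[...,2]>.045)&(np.hypot(C[...,0]-.42,C[...,1]-.27)<.05)
    print('grip',C[g].mean(0).round(4),C[g].min(0).round(3),C[g].max(0).round(3),g.sum())
T=dict(np.load('/tmp/top.npz'));S=dict(np.load('/tmp/scene.npz'))
def tri(a,b):
    c1,d1=ray(T,*a);c2,d2=ray(S,*b)
    k=np.linalg.lstsq(np.c_[d1,-d2],c2-c1,rcond=None)[0]
    p,q=c1+d1*k[0],c2+d2*k[1]; return ((p+q)/2).round(4),np.linalg.norm(p-q).round(4)
A=lambda u,v:(60+u/4-.375,155+v/4-.375)
Cc=lambda u,v:(140+u/4-.375,120+v/4-.375)
B=lambda u,v:(365+u/4-.375,155+v/4-.375); D=lambda u,v:(320+(u-300)/4-.375,280+v/4-.375)
for nm,a,b in(('corner far',A(608,37),Cc(607,270)),('corner near',A(665,375),Cc(375,394)),('nose screw',A(391,241),Cc(383,203)),('stop screw',A(277,263),Cc(335,158)),('bush near',B(82,92),D(456,66)),('bush mid',B(132,79),D(496,103)),('bush far',B(181,68),D(541,141)),('pivot',A(340,388),Cc(260,207)),('gripend',A(355,512),Cc(175,232))): print(nm,*tri(a,b))
```

```text
top
bar3 [ 546.5 -368.7   58.5   20.3  -81.5] medz 0.0622
bar1 [ 430.3 -138.2   58.6   18.7   84.3] medz 0.0623
rail [555.3 269.9 102.9  33.4 -87.3] medz 0.0297
wood hull [561.3 231.5 269.5 223.1 -84.4]
grip [0.4116 0.2681 0.0648] [0.391 0.26  0.046] [0.468 0.282 0.075] 109
scene
bar3 [ 549.9 -373.3   59.5   22.1  -81.4] medz 0.0625
bar1 [ 431.4 -145.7   60.7   21.    84.3] medz 0.0611
rail [557.9 262.1 105.2  29.1 -88.3] medz 0.0286
wood hull [563.6 210.8 252.5 223.3 -84.2]
grip [0.4088 0.2623 0.0635] [0.392 0.254 0.056] [0.426 0.272 0.073] 49
corner far [0.6892 0.1115 0.008 ] 0.0002
corner near [0.4693 0.0894 0.0047] 0.0041
nose screw [0.5634 0.251  0.03  ] 0.0011
stop screw [0.5566 0.3239 0.0284] 0.0009
bush near [ 0.6039 -0.3254  0.0298] 0.0014
bush mid [ 0.609  -0.3587  0.0294] 0.0003
bush far [ 0.6146 -0.3925  0.0283] 0.0024
pivot [0.4723 0.2818 0.0435] 0.001
gripend [0.3975 0.27   0.06  ] 0.0001
```

Add to h.py:
```python
from scipy.spatial.transform import Rotation as Ro
def off(x,y,z,yaw):
    "tool-axes shift and turn to bring the TCP to x,y,z with tool y at yaw (deg, mod 180)"
    s=manip.sense(); R=Ro.from_quat(s['tool_rot']).as_matrix()
    d=R.T@(np.array([x,y,z])-s['tcp_pos']); cur=np.degrees(np.arctan2(R[1,1],R[0,1]))
    t=-np.radians((yaw-cur+90)%180-90); print(d.round(4),round(t,3),'|',s['tcp_pos'].round(4),round(cur,2),s['force'].round(1),round(s['finger_gap'],3))
```

```bash
python3 -c "
from h import *
off(.5,.15,.25,8.5);off(.548,-.371,.2,8.5)"
```

```text
[-0.4412 -0.3452  0.0029] 1.15 | [0.1681 0.6014 0.2524] 74.37 [ 0.1  0.3 -0.6] 1.003
[-0.6279 -0.8339  0.0538] 1.15 | [0.1681 0.6014 0.2524] 74.37 [ 0.1  0.3 -0.6] 1.003
```

The rows are not in the units I measure in: shifts go in shares of 0.6 m and turns go in shares of pi rad. I convert before sending: -0.441 m / 0.6 = -0.735, -0.345 m / 0.6 = -0.575, 1.15 rad / 3.1416 = 0.3661.

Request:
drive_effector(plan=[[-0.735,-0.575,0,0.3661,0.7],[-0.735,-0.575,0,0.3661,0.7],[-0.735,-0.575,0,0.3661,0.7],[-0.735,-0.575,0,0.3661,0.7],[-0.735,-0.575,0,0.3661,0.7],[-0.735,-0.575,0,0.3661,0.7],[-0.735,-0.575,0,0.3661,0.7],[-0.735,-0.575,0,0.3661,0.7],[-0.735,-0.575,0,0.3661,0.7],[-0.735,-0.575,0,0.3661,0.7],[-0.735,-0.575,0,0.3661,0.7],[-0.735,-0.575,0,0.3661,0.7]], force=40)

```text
refused: plan[0]: [-0.735, -0.575, 0, 0.3661, 0.7] is too long (schema: maxItems 3). Nothing was moved.
```

Refused on format, not on reach. It needs rows with the three-number parts in brackets of their own.

Request:
drive_effector(plan=[[[-0.735,-0.575,0],0.3661,0.7],[[-0.735,-0.575,0],0.3661,0.7],[[-0.735,-0.575,0],0.3661,0.7],[[-0.735,-0.575,0],0.3661,0.7],[[-0.735,-0.575,0],0.3661,0.7],[[-0.735,-0.575,0],0.3661,0.7],[[-0.735,-0.575,0],0.3661,0.7],[[-0.735,-0.575,0],0.3661,0.7],[[-0.735,-0.575,0],0.3661,0.7],[[-0.735,-0.575,0],0.3661,0.7],[[-0.735,-0.575,0],0.3661,0.7],[[-0.735,-0.575,0],0.3661,0.7]], force=40)

```text
t: 1.3
tcp_pos: [0.5037, 0.1467, 0.2533]
tool_rot: [0.655, 0.756, 0.0, 0.002]
force: [0.2, 0.8, 0.5]
finger_gap: 0.699
gripper_force: 0.0
```

```bash
python3 -c "
from h import *
off(.548,-.371,.16,8.5)"
```

```text
[-0.5186 -0.03    0.094 ] -0.006 | [0.5037 0.1467 0.2533] 8.17 [0.2 0.8 0.5] 0.699
```

Scaled: -0.519 m / 0.6 = -0.865, 0.094 m / 0.6 = 0.1567, -0.006 rad / 3.1416 = -0.0019.

Request:
drive_effector(plan=[[[-0.865,-0.05,0.1567],-0.0019,0.7],[[-0.865,-0.05,0.1567],-0.0019,0.7],[[-0.865,-0.05,0.1567],-0.0019,0.7],[[-0.865,-0.05,0.1567],-0.0019,0.7],[[-0.865,-0.05,0.1567],-0.0019,0.7],[[-0.865,-0.05,0.1567],-0.0019,0.7],[[-0.865,-0.05,0.1567],-0.0019,0.7],[[-0.865,-0.05,0.1567],-0.0019,0.7],[[-0.865,-0.05,0.1567],-0.0019,0.7],[[-0.865,-0.05,0.1567],-0.0019,0.7],[[-0.865,-0.05,0.1567],-0.0019,0.7],[[-0.865,-0.05,0.1567],-0.0019,0.7],[[-0.865,-0.05,0.1567],-0.0019,0.7],[[-0.865,-0.05,0.1567],-0.0019,0.7]])

```text
t: 2.7
tcp_pos: [0.5467, -0.3649, 0.1591]
tool_rot: [0.65, 0.76, 0.0, -0.001]
force: [-0.2, -0.8, 0.1]
finger_gap: 0.699
gripper_force: 0.0
```

Run:
```python
from h import *
off(.548,-.371,.054,8.5)
S=snap('scene');T=snap('top')
a=cv2.resize(T['pixels'][140:240,340:460],None,fx=3,fy=3,interpolation=2)
b=cv2.resize(S['pixels'][230:350,300:420],None,fx=3,fy=3,interpolation=2)
m=np.zeros((360,730,3),np.uint8);m[:300,:360]=a;m[:,370:]=b;cv2.imwrite('pics/e.png',m[...,::-1])
```

```text
[-0.0064  0.0004  0.1051] 0.007 | [ 0.5467 -0.3649  0.1591] 8.89 [-0.2 -0.8  0.1] 0.699
```

View pics/e.png

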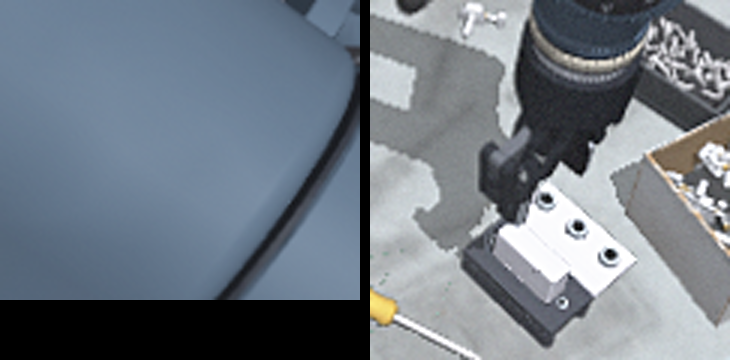

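The arm hides the guide from the top camera. In the scene crop the gripper hangs over the bar at about (520,240) and lines up with it, so I'll descend and pinch.

Scaled: 0.105 m / 0.6 = 0.175, 0.09 m / 0.6 = 0.15, 0.007 rad / 3.1416 = 0.0022.

Request:
drive_effector(plan=[[[-0.01,0,0.0833],0.0022,0.7],[[-0.01,0,0.15],0.0022,0.7],[[-0.01,0,0.175],0.0022,0.7],[[-0.01,0,0.175],0.0022,0.7],[[-0.01,0,0.175],0.0022,0],[[-0.01,0,0.175],0.0022,0],[[-0.01,0,0.175],0.0022,0],[[-0.01,0,0.175],0.0022,0],[[-0.01,0,0.175],0.0022,0],[[-0.01,0,0.175],0.0022,0]], force=80)

```text
t: 3.8
tcp_pos: [0.5499, -0.3741, 0.0572]
tool_rot: [0.653, 0.757, 0.0, 0.003]
force: [3.1, 2.0, 6.5]
finger_gap: 0.239
gripper_force: 79.4
```

```bash
python3 -c "
from h import *
off(.548,-.371,.16,8.5)"
```

```text
[ 0.0029 -0.001  -0.1028] -0.001 | [ 0.5499 -0.3741  0.0572] 8.42 [3.1 2.  6.5] 0.239
```

Run:
```python
from h import *
T=dict(np.load('/tmp/top.npz'));S=dict(np.load('/tmp/scene.npz'))
T=None
import numpy as np
```

Request:
drive_effector(plan=[[[0,0,-0.0833],0,0],[[0,0,-0.1667],0,0],[[0,0,-0.1667],0,0],[[0,0,-0.1667],0,0]])

```text
t: 4.2
tcp_pos: [0.5478, -0.373, 0.1557]
tool_rot: [0.653, 0.757, -0.0, 0.001]
force: [-0.5, 1.1, -5.2]
finger_gap: 0.246
gripper_force: 80.0
```

Run:
```python
from m import *
S=snap('scene')
b=cv2.resize(S['pixels'][230:350,300:420],None,fx=2,fy=2)
cv2.imwrite('pics/f.png',b[...,::-1])
off(.5655,.150,.14,5.6)
S=dict(np.load('/tmp/scene.npz'))
```

Run:
```python
from m import *
# top file was overwritten by blocked view: take a fresh one now if jig is visible
T=snap('top');S=snap('scene')
A=lambda u,v:(60+u/4-.375,155+v/4-.375)
Cc=lambda u,v:(140+u/4-.375,120+v/4-.375)
for nm,a,b in(('nose tip',A(441,232),Cc(398,232)),('nose screw',A(391,241),Cc(383,203)),('stop screw',A(277,263),Cc(335,158))):
    print(nm,onz(T,*a,.031).round(4),onz(S,*b,.031).round(4))
C=cloud(T);hsv=cv2.cvtColor(T['pixels'],cv2.COLOR_RGB2HSV)
near=np.hypot(C[...,0]-.54,C[...,1]-.2)<.22
wood=near&(hsv[...,0]>8)&(hsv[...,0]<28)&(hsv[...,1]>50)&(hsv[...,2]>130)&(C[...,2]>.005)&(C[...,2]<.024)
print(rect(T,wood,.015)[0])
```

```text
[0.5135 0.0951 0.0145] 0.049 | [ 0.5467 -0.3719  0.1537] 8.42 [-0.8  0.2 -5.3] 0.246
nose tip [0.5654 0.2193 0.031 ] [0.5574 0.2125 0.031 ]
nose screw [0.5627 0.2509 0.031 ] [0.5635 0.2498 0.031 ]
stop screw [0.5556 0.3231 0.031 ] [0.5558 0.3209 0.031 ]
[561.2 231.3 269.3 223.2 -84.3]
```

```bash
python3 -c "
from h import *
off(.572,.155,.14,5.6)"
```

```text
[0.5169 0.1027 0.0139] 0.049 | [ 0.5461 -0.3714  0.1519] 8.42 [-0.6 -0.1 -4.3] 0.239
```

View pics/f.png

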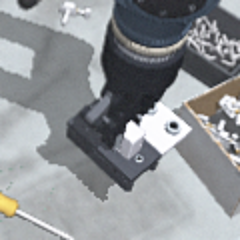

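The guide is lifted and level in the grip, at about (130,140) in the crop. Next is the carry to the spot before the rail.

Scaled: 0.517 m / 0.6 = 0.8617, 0.103 m / 0.6 = 0.1717, 0.049 rad / 3.1416 = 0.0156.

Request:
drive_effector(plan=[[[0.8617,0.1717,0.02],0.0156,0],[[0.8617,0.1717,0.02],0.0156,0],[[0.8617,0.1717,0.02],0.0156,0],[[0.8617,0.1717,0.02],0.0156,0],[[0.8617,0.1717,0.02],0.0156,0],[[0.8617,0.1717,0.02],0.0156,0],[[0.8617,0.1717,0.02],0.0156,0],[[0.8617,0.1717,0.02],0.0156,0],[[0.8617,0.1717,0.02],0.0156,0],[[0.8617,0.1717,0.02],0.0156,0],[[0.8617,0.1717,0.02],0.0156,0],[[0.8617,0.1717,0.02],0.0156,0],[[0.8617,0.1717,0.02],0.0156,0],[[0.8617,0.1717,0.02],0.0156,0]])

```text
t: 5.75
tcp_pos: [0.5733, 0.1527, 0.1412]
tool_rot: [0.672, 0.741, -0.001, -0.001]
force: [0.5, -0.2, -4.0]
finger_gap: 0.245
gripper_force: 79.8
```

Run:
```python
from m import *
off(.572,.155,.0725,5.6)
S=snap('scene');T=snap('top')
a=cv2.resize(T['pixels'][155:255,110:235],None,fx=3,fy=3,interpolation=2)
b=cv2.resize(S['pixels'][110:220,180:310],None,fx=3,fy=3,interpolation=2)
m=np.zeros((330,780,3),np.uint8);m[:300,:375]=a;m[:,390:]=b;cv2.imwrite('pics/g.png',m[...,::-1])
```

```text
[ 0.0025 -0.0009  0.0687] -0.0 | [0.5733 0.1527 0.1412] 5.57 [ 0.5 -0.2 -4. ] 0.245
```

View pics/g.png

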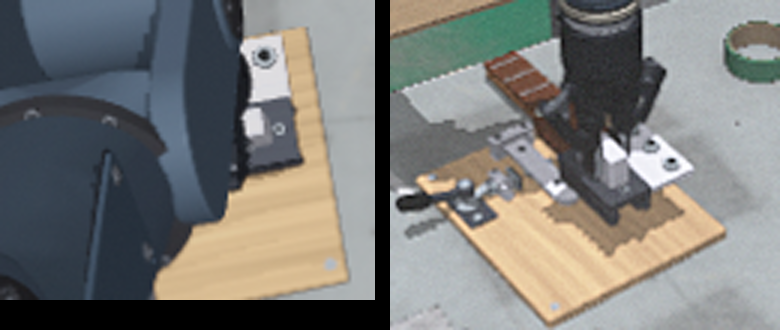

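The guide hovers before the rail: in the scene crop the slot faces the nose near (565,190). In the top crop the rear end of the shoe shows at (300,160) and its bush at (264,56). I'll lower it onto the board.

Scaled: 0.068 m / 0.6 = 0.1133, 0.066 m / 0.6 = 0.11.

Request:
drive_effector(plan=[[[0.0033,-0.0017,0.0833],0,0],[[0.0033,-0.0017,0.1033],0,0],[[0.0033,-0.0017,0.11],0,0],[[0.0033,-0.0017,0.1133],0,0],[[0.0033,-0.0017,0.1133],0,0],[[0.0033,-0.0017,0.1133],0,0]])

```text
t: 6.45
tcp_pos: [0.574, 0.1555, 0.0758]
tool_rot: [0.672, 0.741, 0.001, 0.001]
force: [0.2, -0.5, -3.5]
finger_gap: 0.242
gripper_force: 79.9
```

Run:
```python
from m import *
off(.572,.155,.0725,5.6)
S=snap('scene');T=snap('top')
a=cv2.resize(T['pixels'][150:240,180:240],None,fx=5,fy=5,interpolation=2)
b=cv2.resize(S['pixels'][130:210,200:290],None,fx=5,fy=5,interpolation=2)
m=np.zeros((450,760,3),np.uint8);m[:450,:300]=a;m[:400,310:]=b;cv2.imwrite('pics/i.png',m[...,::-1])
```

```text
[-0.0003 -0.0021  0.0033] 0.0 | [0.574  0.1555 0.0758] 5.61 [ 0.2 -0.5 -3.5] 0.242
```

View pics/i.png

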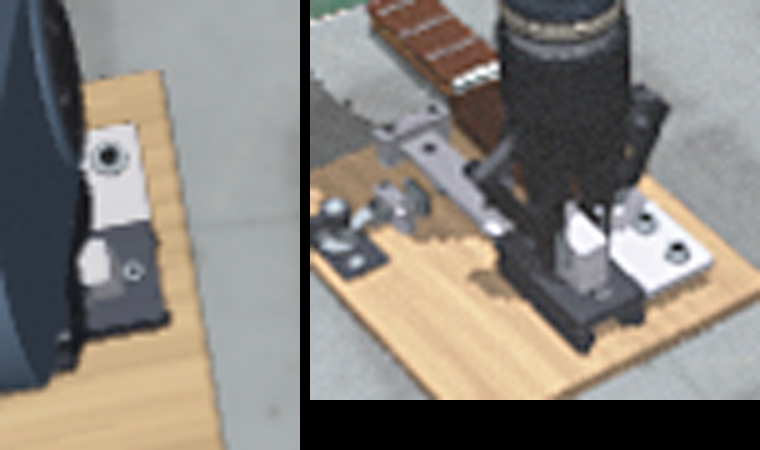

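The guide now sits just above the board, in line with the rail. In the top crop its rear bush is at (108,157) and the shoe's rear corner at (168,320). I'll work out the sideways alignment from that bush, in the same camera that saw the rail.

Run:
```python
from m import *
T=dict(np.load('/tmp/top.npz'));S=dict(np.load('/tmp/scene.npz'))
B=lambda u,v:(365+u/4-.375,155+v/4-.375); I=lambda u,v:(180+u/5-.4,150+v/5-.4)
D=lambda u,v:(320+(u-300)/4-.375,280+v/4-.375); J=lambda u,v:(200+(u-310)/5-.4,130+v/5-.4)
def fr(yaw): a=np.radians(yaw); return np.array([[np.cos(a),np.sin(a)],[-np.sin(a),np.cos(a)]])
for nm,s,b0,z0,c0,b1,n,e in(('top',T,B(181,68),.034,(.5465,-.3687),I(108,157),(.5627,.2509),(.5556,.3231)),
                     ('scene',S,D(541,141),.034,(.5499,-.3733),J(678,252),(.5635,.2498),(.5558,.3209))):
    o=fr(98.5)@(onz(s,*b0,z0)[:2]-c0)
    p=onz(s,*b1,.052)[:2]; d=np.array(e)-n; yaw=np.degrees(np.arctan2(d[1],d[0]))
    org=p-fr(95.6).T@o
    print(nm,'bush in guide',o.round(4),'origin',org.round(4),'yaw rail',yaw.round(1),'origin rel nose screw in jig axes',(fr(95.6)@(org-n)).round(4))
print((manip.sense()['tcp_pos'][:2]))
```

```text
top bush in guide [-0.0306 -0.0615] origin [0.5682 0.158 ] yaw rail 95.6 origin rel nose screw in jig axes [-0.093   0.0035]
scene bush in guide [-0.0306 -0.059 ] origin [0.57   0.1523] yaw rail 96.2 origin rel nose screw in jig axes [-0.0977  0.0031]
[0.57365359 0.15561624]
```

Run:
```python
from m import *
T=dict(np.load('/tmp/top.npz'));S=dict(np.load('/tmp/scene.npz'))
I=lambda u,v:(180+u/5-.4,150+v/5-.4)
a=np.radians(95.6);F=np.array([[np.cos(a),np.sin(a)],[-np.sin(a),np.cos(a)]])
c=onz(T,*I(168,320),.046)[:2]; print('origin from shoe corner',(c-F.T@[-.048,.025]).round(4))
for n,s in(('top',T),('scene',S)):
    im=cv2.imread('pics/%s0.png'%n); hsv=cv2.cvtColor(im,cv2.COLOR_BGR2HSV)
    N=np.array([.563,.2505])
    g=[]
    for xi in np.arange(.0,.03,.004):   # cross sections between nose screw and rollers
        ys=np.arange(-.03,.03,.0005)
        val=[]
        for y in ys:
            X=np.r_[N+F.T@[xi,y],.031]; u,v=proj(s,X)
            val.append(cv2.getRectSubPix(hsv[...,1].astype(np.float32),(1,1),(float(u),float(v)))[0,0])
        val=np.array(val); m=val<60
        k=ys[m]; g.append((k.min(),k.max(),len(k)/2))
    print(n,(np.array(g)*[1e3,1e3,1]).round(1).tolist())
```

```text
origin from shoe corner [0.5696 0.1601]
top [[-13.5, 15.5, 29.5], [-13.5, 15.0, 29.0], [-13.0, 15.5, 29.0], [-13.5, 15.0, 29.0], [-13.5, 14.5, 28.5], [-13.0, 15.5, 29.0], [-13.5, 15.5, 29.5], [-13.0, 15.0, 28.5]]
scene [[-14.0, 18.5, 33.0], [-14.5, 18.5, 33.5], [-14.5, 18.0, 33.0], [-14.5, 18.0, 33.0], [-14.5, 18.0, 33.0], [-14.5, 19.5, 34.5], [-14.0, 29.5, 35.0], [-15.0, 29.5, 39.5]]
```

Scaled: 0.0035 m / 0.6 = 0.0058, 0.003 m / 0.6 = 0.005.

Request:
drive_effector(plan=[[[0,0.0043,0],0,0],[[0,0.0043,0.0033],0,0],[[0,0.0043,0.005],0,0],[[0,0.0043,0.0058],0,0],[[0,0.0043,0.0058],0,0]])

```text
t: 7.05
tcp_pos: [0.5762, 0.156, 0.0721]
tool_rot: [0.672, 0.741, 0.001, 0.001]
force: [-1.0, 0.5, 4.9]
finger_gap: 0.243
gripper_force: 81.6
```

```bash
python3 -c "
from h import *
off(.572,.155,.0725,5.6)"
```

```text
[-0.0006 -0.0043 -0.0004] 0.0 | [0.5762 0.156  0.0721] 5.63 [-1.   0.5  4.9] 0.243
```

Scaled: 0.02 m / 0.6 = 0.0333, 0.018 m / 0.6 = 0.03.

Request:
drive_effector(plan=[[[0.0067,0,-0.0007],0,0],[[0.0133,0,-0.0007],0,0],[[0.02,0,-0.0007],0,0],[[0.025,0,-0.0007],0,0],[[0.03,0,-0.0007],0,0],[[0.0333,0,-0.0007],0,0],[[0.0333,0,-0.0007],0,0]])

```text
t: 7.75
tcp_pos: [0.5746, 0.1749, 0.0721]
tool_rot: [0.671, 0.741, 0.0, 0.001]
force: [0.9, -5.1, 4.9]
finger_gap: 0.244
gripper_force: 81.4
```

```bash
python3 -c "
from h import *
off(.572,.155,.0725,5.6);print(manip.sense()['ft_torque'])"
```

```text
[-0.0196 -0.0046 -0.0004] 0.002 | [0.5746 0.1749 0.0721] 5.69 [ 0.9 -5.1  4.9] 0.244
[-0.92686348  0.10247262  0.12289258]
```

Request:
drive_effector(plan=[[[0.005,0,-0.0008],0,0],[[0.01,0,-0.0008],0,0],[[0.015,0,-0.0008],0,0],[[0.02,0,-0.0008],0,0],[[0.02,0,-0.0008],0,0]])

```text
t: 8.25
tcp_pos: [0.5719, 0.1868, 0.0721]
tool_rot: [0.671, 0.741, -0.001, 0.0]
force: [-1.3, -7.0, 5.9]
finger_gap: 0.241
gripper_force: 81.4
```

```bash
python3 -c "
from h import *
off(.572,.155,.0725,5.6);print(manip.sense()['ft_torque'])"
```

```text
[-0.0317 -0.0031 -0.0003] 0.001 | [0.5719 0.1868 0.0721] 5.67 [-1.3 -7.   5.9] 0.241
[-1.05534739  0.17250556  0.03223973]
```

Scaled: 0.042 m / 0.6 = 0.07, 0.036 m / 0.6 = 0.06.

Request:
drive_effector(plan=[[[0.01,0,-0.0005],0,0],[[0.02,0,-0.0005],0,0],[[0.03,0,-0.0005],0,0],[[0.04,0,-0.0005],0,0],[[0.05,0,-0.0005],0,0],[[0.06,0,-0.0005],0,0],[[0.07,0,-0.0005],0,0],[[0.07,0,-0.0005],0,0]])

```text
t: 9.05
tcp_pos: [0.5677, 0.2298, 0.0721]
tool_rot: [0.671, 0.741, -0.0, -0.0]
force: [-1.5, -2.6, 3.0]
finger_gap: 0.242
gripper_force: 81.2
```

```bash
python3 -c "
from h import *
off(.572,.155,.0725,5.6);print(manip.sense()['ft_torque'])"
```

```text
[-0.0748 -0.0031 -0.0004] 0.001 | [0.5677 0.2298 0.0721] 5.66 [-1.5 -2.6  3. ] 0.242
[-0.56157592  0.13282187  0.04699671]
```

Scaled: 0.04 m / 0.6 = 0.0667, 0.035 m / 0.6 = 0.0583.

Request:
drive_effector(plan=[[[0.01,0,0],0,0],[[0.02,0,0],0,0],[[0.03,0,0],0,0],[[0.04,0,0],0,0],[[0.05,0,0],0,0],[[0.0583,0,0],0,0],[[0.0667,0,0],0,0],[[0.0667,0,0],0,0]])

```text
t: 9.85
tcp_pos: [0.5636, 0.2685, 0.0721]
tool_rot: [0.671, 0.741, -0.001, -0.0]
force: [-2.0, -5.5, 5.3]
finger_gap: 0.241
gripper_force: 81.3
```

```bash
python3 -c "
from h import *
off(.572,.155,.0725,5.6);print(manip.sense()['ft_torque'])"
```

```text
[-0.1138 -0.0028 -0.0002] 0.001 | [0.5636 0.2685 0.0721] 5.64 [-2.  -5.5  5.3] 0.241
[-0.95315307  0.13609501 -0.10537394]
```

Still sliding freely. Next come shorter steps towards the stop, about 17 mm away, watching the force.

Scaled: 0.011 m / 0.6 = 0.0183, 0.008 m / 0.6 = 0.0133.

Request:
drive_effector(plan=[[[0.0067,0,0],0,0],[[0.0133,0,0],0,0],[[0.0183,0,0],0,0],[[0.0183,0,0],0,0]])

```text
t: 10.25
tcp_pos: [0.5621, 0.2809, 0.0722]
tool_rot: [0.672, 0.741, -0.0, -0.001]
force: [-3.3, 0.7, 4.9]
finger_gap: 0.248
gripper_force: 81.5
```

Request:
drive_effector(plan=[[[0.0033,0,0],0,0],[[0.0067,0,0],0,0],[[0.0067,0,0],0,0]])

```text
t: 10.55
tcp_pos: [0.5624, 0.2837, 0.0722]
tool_rot: [0.671, 0.741, -0.001, 0.0]
force: [-1.4, -4.5, 5.2]
finger_gap: 0.245
gripper_force: 81.4
```

Request:
drive_effector(plan=[[[0.0033,0,0],0,0],[[0.0067,0,0],0,0],[[0.0067,0,0],0,0]])

```text
t: 10.85
tcp_pos: [0.5624, 0.2844, 0.0723]
tool_rot: [0.671, 0.742, -0.003, 0.002]
force: [-0.2, -15.5, 7.9]
finger_gap: 0.24
gripper_force: 81.7
```

Scaled: 0.002 m / 0.6 = 0.0033.

Request:
drive_effector(plan=[[[0.0033,0,0],0,0],[[0.0033,0,0],0,0],[[0.0033,0,0],0,0]])

```text
t: 11.15
tcp_pos: [0.5624, 0.2846, 0.0725]
tool_rot: [0.671, 0.742, -0.004, 0.002]
force: [-0.3, -19.7, 9.2]
finger_gap: 0.244
gripper_force: 82.0
```

Request:
drive_effector(plan=[[[-0.005,0,0],0,0],[[-0.005,0,0],0,0]])

```text
t: 11.35
tcp_pos: [0.5624, 0.2842, 0.0722]
tool_rot: [0.671, 0.741, -0.002, 0.001]
force: [-0.1, -11.5, 6.6]
finger_gap: 0.242
gripper_force: 81.6
```

Request:
drive_effector(plan=[[[0,0,0],0,0.55],[[0,0,0],0,0.55],[[0,0,0],0,0.55],[[0,0,-0.0667],0,0.55],[[0,0,-0.1333],0,0.55],[[0,0,-0.2],0,0.55],[[0,0,-0.2],0,0.55]])

```text
t: 12.05
tcp_pos: [0.5663, 0.2893, 0.1983]
tool_rot: [0.671, 0.741, 0.006, 0.003]
force: [0.9, 0.5, -0.2]
finger_gap: 0.548
gripper_force: 0.0
```

```bash
python3 -c "
from h import *
s=manip.sense();off(.403,.305,.15,8.5)
q=s['q'];print(q)"
```

```text
[ 0.0316 -0.1615  0.0463] -0.05 | [0.5663 0.2893 0.1983] 5.66 [ 0.9  0.5 -0.2] 0.548
[2.96533584e-01 5.99914473e-01 1.46623508e+00 8.40764906e-04
 1.06185209e+00 1.97336119e-01]
```

Scaled: -0.162 m / 0.6 = -0.27, -0.14 m / 0.6 = -0.2333, -0.05 rad / 3.1416 = -0.0159.

Request:
drive_effector(plan=[[[0.0533,-0.0833,0],-0.0159,0],[[0.0533,-0.1667,0.0333],-0.0159,0],[[0.0533,-0.2333,0.0767],-0.0159,0],[[0.0533,-0.27,0.0767],-0.0159,0],[[0.0533,-0.27,0.0767],-0.0159,0],[[0.0533,-0.27,0.0767],-0.0159,0]])

```text
t: 12.65
tcp_pos: [0.3979, 0.3037, 0.1457]
tool_rot: [0.652, 0.758, 0.0, -0.0]
force: [1.0, 0.5, -0.7]
finger_gap: -0.0
gripper_force: 0.0
```

Run:
```python
from m import *
off(.403,.305,.068,8.5)
S=snap('scene');C=cloud(S);hsv=cv2.cvtColor(S['pixels'],cv2.COLOR_RGB2HSV)
g=(hsv[...,2]<70)&(C[...,2]>.045)&(C[...,2]<.08)&(np.hypot(C[...,0]-.41,C[...,1]-.265)<.035)
print(C[g].mean(0).round(4),C[g].min(0).round(3),C[g].max(0).round(3),g.sum())
q,_=top_of(S,C,(.562,.286),.045,.066,.09,150,.078); print('bar home',q)
cv2.imwrite('pics/k.png',S['pixels'][...,::-1])
```

```text
[0.0005 0.0052 0.0777] 0.001 | [0.3979 0.3037 0.1457] 8.55 [ 1.   0.5 -0.7] -0.0
[0.4115 0.263  0.0622] [0.392 0.255 0.047] [0.444 0.273 0.072] 55
bar home [558.7 273.5  67.1  21.8  89.1]
```

Scaled: 0.077 m / 0.6 = 0.1283, 0.04 m / 0.6 = 0.0667.

Request:
drive_effector(plan=[[[0.0017,0.0083,0.0667],0,0],[[0.0017,0.0083,0.1283],0,0],[[0.0017,0.0083,0.1283],0,0],[[0.0017,0.0083,0.1283],0,0]])

```text
t: 13.1
tcp_pos: [0.404, 0.305, 0.0688]
tool_rot: [0.653, 0.757, -0.0, -0.0]
force: [0.1, -0.3, 0.7]
finger_gap: -0.0
gripper_force: 0.0
```

Run:
```python
from h import *
s=manip.sense();R=Ro.from_quat(s['tool_rot']).as_matrix();print(s['tcp_pos'],s['force'].round(1))
pv=np.array([.4726,.2785]);yaw0=np.degrees(np.arctan2(R[1,1],R[0,1]))
for th in np.arange(.05,1.66,.1):
    f=np.radians(185.6)+th;e=np.array([np.cos(f),np.sin(f)]);t=np.array([-e[1],e[0]])
    P=np.r_[pv+.064*e-.02*t,.068];d=R.T@(P-s['tcp_pos']);print(round(th,2),d.round(4),round(-np.radians(5.6+np.degrees(th)-yaw0),3))
```

```text
[0.40404319 0.30499936 0.06882345] [ 0.1 -0.3  0.7]
0.05 [-0.0163 -0.0001  0.0008] -0.001
0.15 [-0.0228 -0.0018  0.0008] -0.101
0.25 [-0.0294 -0.0028  0.0008] -0.201
0.35 [-0.0361 -0.0031  0.0008] -0.301
0.45 [-0.0428 -0.0028  0.0008] -0.401
0.55 [-0.0494 -0.0018  0.0008] -0.501
0.65 [-0.0559 -0.0002  0.0008] -0.601
0.75 [-0.0622  0.0021  0.0008] -0.701
0.85 [-0.0683  0.005   0.0008] -0.801
0.95 [-0.074   0.0085  0.0008] -0.901
1.05 [-0.0793  0.0125  0.0008] -1.001
1.15 [-0.0843  0.0171  0.0008] -1.101
1.25 [-0.0887  0.0221  0.0008] -1.201
1.35 [-0.0926  0.0276  0.0008] -1.301
1.45 [-0.096   0.0334  0.0008] -1.401
1.55 [-0.0987  0.0395  0.0008] -1.501
1.65 [-0.1008  0.0458  0.0008] -1.601
```

Push the first half of the arc and check that the lever follows.

The rows are not in the units I measure in: shifts go in shares of 0.6 m and turns go in shares of pi rad. I convert before sending: -0.056 m / 0.6 = -0.0933, -0.049 m / 0.6 = -0.0817, -0.6 rad / 3.1416 = -0.191.

Request:
drive_effector(plan=[[[-0.0267,0,0],0,0],[[-0.0383,-0.0033,0],-0.0318,0],[[-0.0483,-0.005,0],-0.0637,0],[[-0.06,-0.005,0],-0.0955,0],[[-0.0717,-0.005,0],-0.1273,0],[[-0.0817,-0.0033,0],-0.1592,0],[[-0.0933,0,0],-0.191,0],[[-0.0933,0,0],-0.191,0]])

```text
t: 13.9
tcp_pos: [0.4133, 0.2508, 0.0713]
tool_rot: [0.4, 0.917, 0.003, 0.002]
force: [-0.9, 4.8, -2.3]
finger_gap: -0.002
gripper_force: 2.4
```

Run:
```python
from h import *
S=snap('scene');C=cloud(S);hsv=cv2.cvtColor(S['pixels'],cv2.COLOR_RGB2HSV)
cv2.imwrite('pics/l.png',S['pixels'][...,::-1])
s=manip.sense();R=Ro.from_quat(s['tool_rot']).as_matrix();print(s['tcp_pos'],s['force'].round(1),s['q'].round(2))
pv=np.array([.4726,.2785]);yaw0=np.degrees(np.arctan2(R[1,1],R[0,1]))
for th in np.arange(.65,1.66,.1):
    f=np.radians(185.6)+th;e=np.array([np.cos(f),np.sin(f)]);t=np.array([-e[1],e[0]])
    P=np.r_[pv+.064*e-.02*t,.068];d=R.T@(P-s['tcp_pos']);print(round(th,2),d.round(4),round(-np.radians(5.6+np.degrees(th)-yaw0),3))
```

```text
[0.41312084 0.25083917 0.0712872 ] [-2.8  5.7 -1.5] [ 0.31  0.66  1.93  0.    0.55 -0.44]
0.65 [-0.0002 -0.0016  0.0033] -0.001
0.75 [-0.0067 -0.0033  0.0033] -0.101
0.85 [-0.0133 -0.0043  0.0033] -0.201
0.95 [-0.02   -0.0046  0.0033] -0.301
1.05 [-0.0267 -0.0043  0.0033] -0.401
1.15 [-0.0333 -0.0033  0.0033] -0.501
1.25 [-0.0398 -0.0017  0.0033] -0.601
1.35 [-0.0461  0.0006  0.0033] -0.701
1.45 [-0.0521  0.0035  0.0034] -0.801
1.55 [-0.0579  0.007   0.0034] -0.901
1.65 [-0.0632  0.0111  0.0034] -1.001
```

The contact force is about 6 N, so the lever is being pushed. Continuing past the high point.

Scaled: -0.058 m / 0.6 = -0.0967, -0.052 m / 0.6 = -0.0867, -0.9 rad / 3.1416 = -0.2865.

Request:
drive_effector(plan=[[[-0.0117,-0.005,0.0033],-0.0318,0],[[-0.0217,-0.0067,0.005],-0.0637,0],[[-0.0333,-0.0083,0.005],-0.0955,0],[[-0.045,-0.0067,0.005],-0.1273,0],[[-0.055,-0.005,0.005],-0.1592,0],[[-0.0667,-0.0033,0.005],-0.191,0],[[-0.0767,0.0017,0.005],-0.2228,0],[[-0.0867,0.0067,0.005],-0.2546,0],[[-0.0967,0.0117,0.005],-0.2865,0],[[-0.0967,0.0117,0.005],-0.2865,0],[[-0.0967,0.0117,0.005],-0.2865,0]])

```text
t: 15.05
tcp_pos: [0.457, 0.2119, 0.0677]
tool_rot: [-0.037, 0.999, 0.0, 0.002]
force: [-0.3, 0.2, 1.0]
finger_gap: 0.002
gripper_force: 0.0
```

Request:
drive_effector(plan=[[[0.0667,0,0],0,0],[[0.0667,0,-0.0833],0,0],[[0.0667,0,-0.1667],0,0],[[0.0667,0,-0.25],0,0],[[0.0667,0,-0.25],0,0]])

```text
t: 15.55
tcp_pos: [0.4194, 0.2099, 0.2227]
tool_rot: [-0.038, 0.999, 0.001, 0.007]
force: [0.3, -0.2, -0.0]
finger_gap: -0.001
gripper_force: 0.0
```

```bash
python3 -c "
from h import *
off(.35,.45,.25,90)"
```

```text
[ 0.0506  0.2447 -0.0275] 0.076 | [0.4194 0.2099 0.2227] 94.37 [ 0.3 -0.2 -0. ] -0.001
```

Scaled: 0.38 m / 0.6 = 0.6333, 0.3 m / 0.6 = 0.5.

Request:
drive_effector(plan=[[[0.0333,0.0833,0],0,0],[[0.0833,0.1667,0],0,0],[[0.1667,0.3333,0],0,0],[[0.25,0.5,0],0,0],[[0.3333,0.6333,0],0,0],[[0.3333,0.6333,0],0,0],[[0.3333,0.6333,0],0,0],[[0.3333,0.6333,0],0,0],[[0.3333,0.6333,0],0,0],[[0.3333,0.6333,0],0,0],[[0.3333,0.6333,0],0,0]])

```text
t: 16.65
tcp_pos: [0.1862, 0.5716, 0.2157]
tool_rot: [-0.039, 0.999, -0.001, -0.0]
force: [-0.7, -0.7, 0.6]
finger_gap: 0.002
gripper_force: 0.0
```

Run:
```python
from m import *
S=snap('scene');T=snap('top')
a=cv2.resize(T['pixels'][155:295,60:235],None,fx=2.2,fy=2.2,interpolation=2)
b=cv2.resize(S['pixels'][120:225,140:300],None,fx=2.5,fy=2.5,interpolation=2)
m=np.zeros((310,800,3),np.uint8);m[:a.shape[0],:a.shape[1]]=a;m[:b.shape[0],395:395+b.shape[1]]=b;cv2.imwrite('pics/z.png',m[...,::-1])
C=cloud(T);q,_=top_of(T,C,(.562,.286),.05,.068,.09,150,.078);print('bar home top',q)
```

```text
bar home top [556.9 286.4  58.   20.6 -84. ]
```

View pics/z.png

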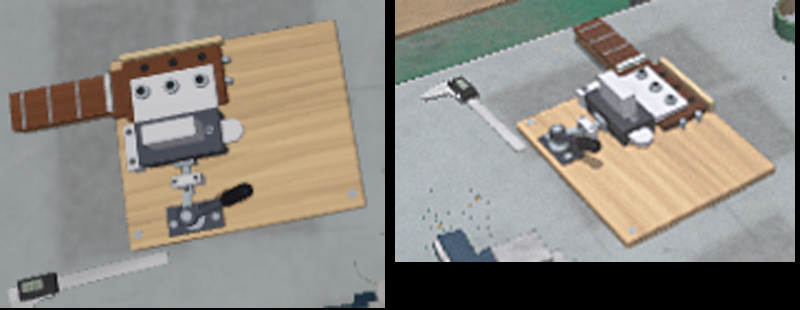

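In the last picture the three-bush guide sits against the end stop, at (140,140) in the top crop. Its arm is over the headstock, the pad is against the shoe at (185,165), and the lever is closed, pointing from (188,217) to (250,187). The arm is clear of everything.

```bash
python3 -c "
from station import manip, viewer
print(manip.sign_off())"
```

```text
the job is handed in; nothing more can be done
None
```

The three-bush guide is on the rail and pushed up against the end stop, the toggle lever has snapped closed to clamp it, the one-bush guide was not touched, and the job is handed in at about 17 s of robot time.

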